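# Load a label roll onto its dispenser

### The arm

A 6-joint arm with a two-finger parallel gripper is mounted at the origin on a cart in front of the work surface, level with it; the furniture and walls round the work are solid. World frame = base frame: x ahead of the robot, y to its left, z up, the work surface at z = 0. Lengths are in m, angles in rad, forces in N, time in s.
With the tool pointing down it reaches from about 0.15 to 0.775 m from the base axis. Payload 6.1 kg.
Tool frame: the origin (TCP) lies at the very end of the fingers, on their centre line; the grasp point (between the pads) lies 19 mm behind it; z points along the fingers, y is the line along which they close (so a half turn about z gives the same grasp; the last joint's range is limited). The gripper opens to 85 mm and grips with 20 to 120 N. Pads are 22 mm wide; open, the fingers measure 114 mm over their backs; the gripper's body (76 mm by 85 mm) begins 54 mm behind the grasp point. The pads swing forward as they close: fully open they stand 13 mm farther back than shut.
Start: joints at [1.313, 0.126, -0.04, 1.405, 0, 1.571], TCP at [0.134, 0.508, 0.231] pointing down, gripper open.
Joint ranges: [-2.72, 2.72], [-0.95, 1.95], [-1.27, 1.35], [-1.78, 2.02], [-1.46, 1.47], [-3.14, 3.14]. Speed limits (rad/s): [2.39, 2.39, 3.01, 3.14, 3.14, 3.14].

### API

Orientations are given as a rotation vector (axis times angle).
In Python, from bench import manip gives the robot as it stands.
- The arm moves only by the tool play_rows, never from a script. Its argument "steps" is one flat list of numbers, 7 for each row, row after row: the shift along the tool's x, y, z each as a share of 200 mm, from -1 to 1, then the turn, a rotation vector about the tool's x, y, z each as a share of 180 degrees, from -1 to 1, then the opening, from -1 (shut) to 1 (fully open). A call has 1 to 8 rows; each row is the pose to reach, as a shift and turn from the pose commanded when the call began, along the tool's axes at that moment, turning the shorter way round; what a row does not reach only later rows make up. A row lasts 1/10 s, in which the tool goes at most 50 mm and 8.59 degrees, less where a joint would pass 70% of its speed; a pose out of reach is approached as far as the arm can. A call with a number of a shift or a turn outside -1 to 1 is refused whole. A call with a gripper value outside its range is refused whole. The fingers move at their own pace and stop on an object; "grip_force" is the grip in N (left out, the last holds). Time passes only in rows, so rows that repeat a pose let the fingers close. It gives the time, the measured TCP pose, the force, the opening and the grip force at its end, in the units of the state.
- manip.observe(): the state, without advancing time (a new reading comes with each control period).
- manip.camera(name): name is "side" or "top" or "wrist"; returns a dict with "color" (420x560x3 uint8, red, green, blue), "camera_matrix" (3x3 intrinsics, pixels), "extrinsics" (4x4, takes a point from camera to world coordinates). Camera axes: x right, y up, looking along -z (the intrinsics and any distortion apply to the point x, -y, -z); pixel columns grow to the right and rows downward; lengths in m; the calibration is good to about 2 mm. A picture is of the moment at which its call begins. There is no depth.
- manip.close_job(): hands the job in; it is judged then, once.
The state is a dict: "time_s": time; "qpos": joint angles; "dq": joint speeds; "effort": joint torques, N m; "ee_pos": TCP position; "orientation": TCP orientation; "wrist_force": force on the tool from outside, world axes, zero at the start; "torque": the same for the moment, N m; "width": opening from 0.0 (shut) to 1.0 (fully open); "finger_force": force on a finger pad.
Only numpy, scipy, OpenCV 4.12 (cv2) and the standard library are available. Lean on these libraries where they do the work, as an engineer would, in place of code of your own. Each camera call takes 0.05 s, during which the arm holds its last target. There are 200 camera calls.

### The job

Take the roll of blank labels off its sloping peg and mount it on the label dispenser: pass it over the upright spindle and lower it, without letting it drop, until it sits fully down on the base. Then swing the dispenser's tension arm in until its rod rests against the side of the roll. Leave the other things on the counter where they stand.

Things in the scene. Friction and masses are not known exactly. Their poses are not given: they have to be found in the camera images.
- label_roll: the roll of blank white labels, a hollow cylinder with a brown cardboard core: 56 mm outside diameter, 80 mm long, through bore 27 mm. Origin: centre of its lower end as it stands on the peg; z along the bore towards the other end. Both ends are alike and either may be up on the spindle. It weighs about 0.12 kg. At the start it stands on the peg stand, its z axis leaning 30 degrees from vertical
- roll_middle (a point): the middle of the label roll, on its axis, 40 mm from either end; same axes as the roll
- peg_stand: fixed light wooden stand, 104 x 92 mm, its sloping board 96 x 86 mm, with a wooden peg (18 mm diameter, 40 mm long, rounded tip) square to the board. Origin: under the middle of its foot, on the counter; z up. Board and peg lean 30 degrees: the peg points along (-0.5, 0, 0.866) in the stand's axes, to the right and towards the robot as it starts
- peg_foot (a point): where the peg's axis meets the upper face of the sloping board, 44 mm above the counter
- dispenser: fixed label dispenser: dark steel base 100 x 150 mm, 12 mm high, with a round seat disc 48 mm across and 2 mm high, from which an upright steel spindle of 20 mm diameter rises, tapered over its top 14 mm; its tip is 85 mm above the counter. Origin: on the spindle axis at counter level; z up, y towards the pivot of the tension arm, which lies 75 mm from the spindle axis
- spindle_foot (a point): on the spindle axis at the top of the seat disc, 14 mm above the counter, where the roll's lower end comes to rest
- tension_arm (a joint): angle of the tension arm about its vertical pivot, rad: 0 is wide open, it grows as the arm swings in (anticlockwise seen from above) to a stop at 1.65; with a roll mounted its rod meets the roll at about 1.46. It stays where it is left (light friction). The arm is a 60 mm link, 28 mm above the counter, with an upright rod of 10 mm diameter at its end
- tension_knob (a point): centre of the round black knob (18 mm diameter, 22 mm tall) on top of the tension arm's rod, on the rod's axis, 125 mm above the counter and 60 mm from the pivot axis; the knob's top is 135 mm above the counter
- tension_pivot (a point): on the vertical pivot axis of the tension arm, 28 mm above the counter
- salt_shaker: bystander: a small glass salt shaker with a grey top, 44 dia x 90 tall mm; origin at the centre of its underside, z up
- spice_jar: bystander: a spice jar with a red cap, 45 dia x 109 tall mm; origin at the centre of its underside, z up
- tin: bystander: a low round food tin, 75 dia x 58 tall mm; origin at the centre of its underside, z up
- mug: bystander: a white mug, 92 x 127 (with its handle) x 95 tall mm; origin at the centre of its underside, z up
Mind the look-alikes: they are no part of the job. What is shaped like the label_roll but purple is not meant. There is more than one size of the dispenser; the one meant has the size given above.

How it is judged:
By the outcome, as a careful person would: the job done as asked, in the order asked, and still so for the second after the job is handed in, with the robot touching nothing.
It also fails if it takes over 64 s, if anything falls off the work surface, if the arm or the gripper's body presses on something with over 40 N, if the wrist force passes 120 N, or if a joint passes its speed limit or range.

## Working session

There is one attempt and no reset: what is moved stays moved. The work goes in short steps, Python scripts to look and compute and a tool call to move; the robot and the scene stay as the last step left them, time stands still between calls to the robot, and variables do not carry over. Pictures are saved under pics/ and viewed, at most 13 in all, crops included, and the job is handed in when it is done.

Besides the shell and the picture viewer there is one more tool, called as name(argument=value, ...), one argument or row to a line, values as JSON. play_rows: Moves the arm, as the interface text tells. Its arguments: {"type":"object","properties":{"steps":{"type":"array"},"grip_force":{"type":"number"}},"required":["steps"]}

```bash
mkdir -p pics; cat > h.py <<'E'
import numpy as np, cv2
from bench import manip
from scipy.spatial.transform import Rotation as R
def shot(name,fn):
    c=manip.camera(name); cv2.imwrite('pics/'+fn,c['color'][:,:,::-1]); np.savez('pics/'+fn+'.npz',**{k:c[k] for k in('color','camera_matrix','extrinsics')}); return c
def load(fn): return np.load('pics/'+fn+'.npz')
def ray(c,u,v):
    K=c['camera_matrix'];E=c['extrinsics']
    d=np.linalg.inv(K)@[u,v,1]; d=E[:3,:3]@[d[0],-d[1],-d[2]]
    return E[:3,3],d/np.linalg.norm(d)
def plane(c,u,v,z):
    o,d=ray(c,u,v); return o+d*(z-o[2])/d[2]
def proj(c,p):
    E=c['extrinsics']; q=E[:3,:3].T@(np.array(p)-E[:3,3]); q=c['camera_matrix']@[q[0],-q[1],-q[2]]; return q[:2]/q[2]
def tri(c1,p1,c2,p2):
    o1,d1=ray(c1,*p1);o2,d2=ray(c2,*p2)
    A=np.c_[d1,-d2]; s=np.linalg.lstsq(A,o2-o1,rcond=None)[0]
    a=o1+s[0]*d1;b=o2+s[1]*d2; return (a+b)/2,np.linalg.norm(a-b)
E
python3 - <<'E'
from h import *
a=shot('side','s0.png');b=shot('top','t0.png')
print({k:a[k].tolist() if hasattr(a[k],'tolist') else a[k] for k in a if k!='color'}); print(b['extrinsics'],b['camera_matrix'])
print(manip.observe())
E
```

```text
{'camera_matrix': [[446.5605366140912, 0.0, 273.99513648888825], [0.0, 446.5605366140912, 210.19863409121473], [0.0, 0.0, 1.0]], 'extrinsics': [[-0.9987198695603504, 0.0020410160939300743, -0.05054163035222067, 0.49626298550269204], [-0.0458781318706161, -0.45735869771826854, 0.8880980906620123, 1.068749584478345], [-0.02130303174242002, 0.8892799648450163, 0.45686685693298834, 0.6658655595317245], [0.0, 0.0, 0.0, 1.0]]}
[[-4.04780802e-03  9.83870024e-01 -1.78839008e-01  3.51120691e-01]
 [-9.99991047e-01 -3.76203574e-03  1.93703593e-03 -5.25346866e-02]
 [ 1.23299284e-03  1.78845247e-01  9.83876444e-01  1.28651951e+00]
 [ 0.00000000e+00  0.00000000e+00  0.00000000e+00  1.00000000e+00]] [[386.03726508   0.         280.73388226]
 [  0.         386.03726508 209.3721939 ]
 [  0.           0.           1.        ]]
{'time_s': 0.1, 'qpos': array([ 1.31302699e+00,  1.26293130e-01, -4.04851056e-02,  1.40540355e+00,
        2.44738098e-05,  1.57081069e+00]), 'dq': array([-0.00203873, -0.00175752,  0.00365927, -0.00081176, -0.00031469,
        0.00025731]), 'effort': array([ 2.66645693e-03, -4.36902523e+01,  3.53605807e+01,  1.36223467e-02,
        2.01238786e-04,  1.35925234e-05]), 'ee_pos': array([0.13373562, 0.50730512, 0.2306303 ]), 'orientation': array([-4.03779359e-01, -3.11533156e+00,  2.15314893e-03]), 'wrist_force': array([-0.04298206, -0.18838008, -0.36554347]), 'torque': array([ 0.04396824,  0.00900045, -0.0212183 ]), 'finger_force': 0.0, 'width': 0.9949619566629124}
```

View pics/s0.png

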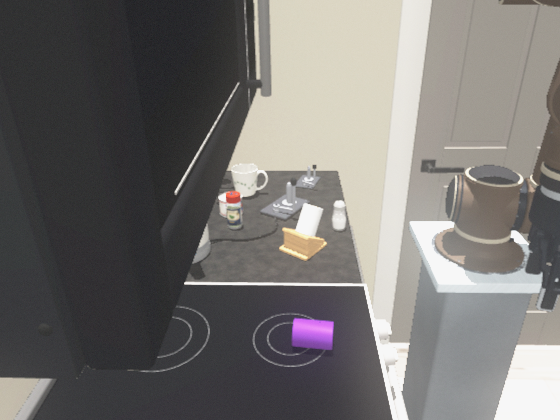

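View pics/t0.png

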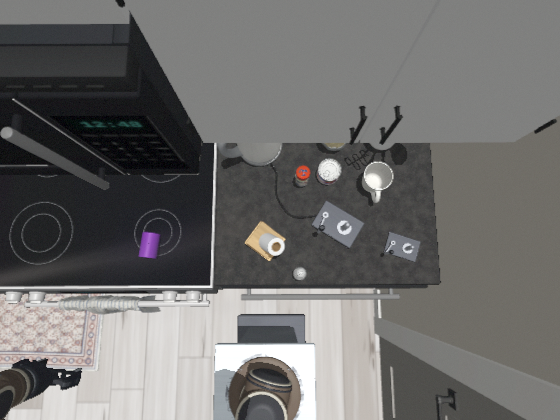

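The side view shows the roll on the wooden stand at about (303,225), the large dispenser at (287,203), and a smaller look-alike at (310,178). The purple decoy is on the hob at (313,334). In the top view the stand is at (267,241), the large dispenser at (338,225) and the small one at (402,247). I'll enlarge both.

```bash
python3 - <<'E'
from h import *
t=load('t0.png')['color'][:,:,::-1];s=load('s0.png')['color'][:,:,::-1]
a=cv2.resize(t[190:290,235:375],None,fx=5,fy=5,interpolation=cv2.INTER_CUBIC)
b=cv2.resize(s[165:265,225:365],None,fx=5,fy=5,interpolation=cv2.INTER_CUBIC)
cv2.imwrite('pics/tc.png',a);cv2.imwrite('pics/sc.png',b)
E
```

```text
(no output)
```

View pics/tc.png

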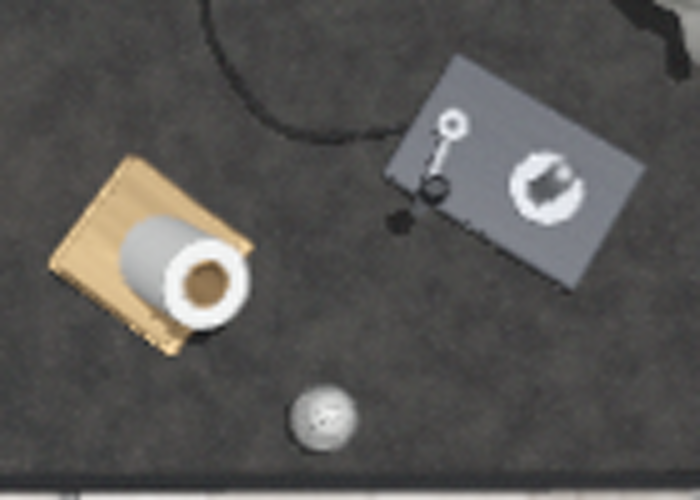

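View pics/sc.png

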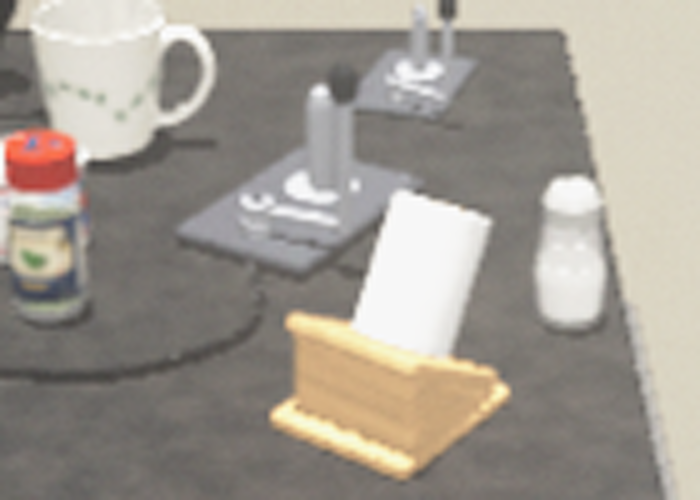

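The tight crops give the main features. In the top crop:
- the stand spans (50,155)–(252,355)
- the roll's top ring is at (206,283)
- the seat disc is at (547,188)
- the pivot is at (452,124) and the knob at (435,188)

In the side crop the spindle tip is at (320,88) and the knob at (344,83). Next I'll measure.

```bash
python3 - <<'E'
from h import *
t=load('t0.png');s=load('s0.png');f=lambda u,v:(235+u/5-.4,190+v/5-.4); g=lambda u,v:(225+u/5-.4,165+v/5-.4)
P=lambda u,v,z:plane(t,*f(u,v),z).round(4)
# segment top: white-ish
im=t['color'];hsv=cv2.cvtColor(im,cv2.COLOR_RGB2HSV)
print('base corners',[P(u,v,.012) for u,v in((458,55),(645,168),(573,290),(387,177))])
print('seat',P(547,188,.014),'knob',P(435,188,.135),'pivot',P(452,124,.031),'shaker top',P(325,418,.09))
print('rolltop',P(206,283,.1133))
print('board-ish/wood corners z0',[P(u,v,0.) for u,v in((50,265),(175,355))],'top edge z?',[P(u,v,.07) for u,v in((133,155),(252,245))])
print('tip side on z.085',plane(s,*g(319,87),.083).round(4),'knob side',plane(s,*g(344,83),.125).round(4))
# refine by masks at upsample
big=cv2.resize(im[190:290,235:375],None,fx=5,fy=5,interpolation=cv2.INTER_CUBIC)
h=cv2.cvtColor(big,cv2.COLOR_RGB2HSV)
for n,m in(('rollend',(h[...,2]>225)&(h[...,1]<40)),('core',(h[...,1]>60)&(h[...,0]<25)&(h[...,2]<190)&(h[...,2]>60)),('wood',(h[...,1]>60)&(h[...,0]<25)),('base',(h[...,1]>25)&(h[...,0]>100)&(h[...,0]<140)&(h[...,2]>70))):
    k,l,st,c=cv2.connectedComponentsWithStats(m.astype(np.uint8))
    for i in np.argsort(-st[1:,4])[:3]+1: 
        cnt=cv2.findContours((l==i).astype(np.uint8),0,1)[0][0]
        print(n,st[i],c[i].round(1), cv2.fitEllipse(cnt) if len(cnt)>5 else '', np.round(cv2.boxPoints(cv2.minAreaRect(cnt))).tolist())
E
```

```text
base corners [array([ 0.6123, -0.2084,  0.012 ]), array([ 0.5349, -0.3312,  0.012 ]), array([ 0.4538, -0.2803,  0.012 ]), array([ 0.5295, -0.159 ,  0.012 ])]
seat [ 0.5214 -0.265   0.014 ] knob [ 0.5055 -0.1775  0.135 ] pivot [ 0.5619 -0.2009  0.031 ] shaker top [ 0.37   -0.1118  0.09  ]
rolltop [ 0.4508 -0.0394  0.1133]
board-ish/wood corners z0 [array([0.4728, 0.0659, 0.    ]), array([ 0.4129, -0.0175,  0.    ])] top edge z? [array([0.5361, 0.0074, 0.07  ]), array([ 0.4783, -0.068 ,  0.07  ])]
tip side on z.085 [ 0.5231 -0.2649  0.083 ] knob side [ 0.5061 -0.1748  0.125 ]
rollend [ 166  241   78   85 3202] [204.2 281.9] ((204.6925506591797, 282.59722900390625), (76.18992614746094, 86.65581512451172), 28.91474151611328) [[166.0, 241.0], [243.0, 241.0], [243.0, 325.0], [166.0, 325.0]]
rollend [ 512  156   67   67 1580] [541.2 191.9] ((545.6649780273438, 187.90774536132812), (59.02467346191406, 62.354244232177734), 129.3124237060547) [[499.0, 187.0], [542.0, 145.0], [588.0, 194.0], [545.0, 235.0]]
rollend [ 83 498 122   2 242] [143.5 498.5] ((143.5, 498.5), (0.0, 1.0), 0.0) [[83.0, 49
[... 1036 characters left out ...]
864044189453125) [[176.0, 284.0], [207.0, 253.0], [236.0, 282.0], [205.0, 314.0]]
base [600 211   7   8  23] [602.3 214.8] ((602.5255737304688, 214.54234313964844), (3.1429715156555176, 8.701262474060059), 32.64420700073242) [[599.0, 217.0], [604.0, 210.0], [606.0, 211.0], [601.0, 219.0]]
base [443 180   6   5  15] [445.7 181.7] ((445.5389709472656, 181.41024780273438), (4.216793537139893, 4.813798427581787), 146.0594024658203) [[443.0, 180.0], [447.0, 178.0], [449.0, 182.0], [445.0, 184.0]]
base [556 266   5   4  11] [558.  267.6] ((557.98046875, 267.63580322265625), (2.0661139488220215, 4.595505714416504), 129.84768676757812) [[556.0, 266.0], [558.0, 265.0], [560.0, 269.0], [558.0, 270.0]]
```

```bash
python3 - <<'E'
from h import *
t=load('t0.png');s=load('s0.png')
top=np.array([.4508,-.0394,.1133])
for a in(np.r_[.55,.835],np.r_[.59,.807],np.r_[.64,.768]):
    ax=np.r_[-.5*a,.866]; 
    for L in(0,.04): q=top-ax*L; r=proj(s,q); print(a,L,q.round(4),(r-[225,165]+.4)*5,(proj(t,q)-[235,190]+.4)*5)
# side-view roll axis: white roll mask
im=cv2.resize(s['color'][165:265,225:365],None,fx=5,fy=5,interpolation=cv2.INTER_CUBIC)
g=im.min(2)
for v in range(240,320,20):
    x=np.where(g[v,330:520]>170)[0]+330; print(v,x.min(),x.max(),(x.min()+x.max())/2)
E
```

```text
[0.55  0.835] 0 [ 0.4508 -0.0394  0.1133] [442.37302414 200.23713306] [205.99317882 282.97427568]
[0.55  0.835] 0.04 [ 0.4618 -0.0227  0.0787] [422.22862802 269.68546902] [179.90848115 270.19284097]
[0.59  0.807] 0 [ 0.4508 -0.0394  0.1133] [442.37302414 200.23713306] [205.99317882 282.97427568]
[0.59  0.807] 0.04 [ 0.4626 -0.0233  0.0787] [420.75591817 269.20185436] [180.80394865 268.91165901]
[0.64  0.768] 0 [ 0.4508 -0.0394  0.1133] [442.37302414 200.23713306] [205.99317882 282.97427568]
[0.64  0.768] 0.04 [ 0.4636 -0.024   0.0787] [418.91358109 268.52955913] [182.05076753 267.3101091 ]
240 377 485 431.0
260 371 478 424.5
280 365 472 418.5
300 359 466 412.5
```

```bash
cat >> h.py <<'E'
def frame(z,y):
    z=np.array(z,float);z/=np.linalg.norm(z);y=np.array(y,float);y-=z*(y@z);y/=np.linalg.norm(y)
    return np.c_[np.cross(y,z),y,z]
TOP=np.array([.4508,-.0394,.1133]);A=np.array([-.295,-.4035,.866]);A/=np.linalg.norm(A);H=np.array([.807,-.59,0])
RG=frame(-A,H); RD=frame([0,0,-1],H)
def rel(p,Rm=None):
    "share of move from the present pose to p,Rm"
    o=manip.observe();R0=R.from_rotvec(o['orientation'])
    d=R0.inv().apply(np.array(p)-o['ee_pos'])/.2
    r=(R0.inv()*R.from_matrix(Rm)).as_rotvec()/np.pi if Rm is not None else np.zeros(3)
    print('at',o['ee_pos'].round(4),'t',o['time_s'],'F',o['wrist_force'].round(1),'w',round(o['width'],3),'share',d.round(3),r.round(3)); return d,r
E
python3 - <<'E'
from h import *
rel([.25,.33,.25],RG); rel(TOP+.1*A,RG); print(TOP+.1*A,TOP-.048*A)
E
```

```text
at [0.1337 0.5073 0.2306] t 0.1 F [-0.  -0.2 -0.4] w 0.995 share [-0.788 -0.709 -0.096] [-0.162  0.111  0.603]
at [0.1337 0.5073 0.2306] t 0.1 F [-0.  -0.2 -0.4] w 0.995 share [-2.139 -2.472  0.157] [-0.162  0.111  0.603]
[ 0.42129695 -0.07975417  0.19990895] [ 0.46496146 -0.02003     0.0717277 ]
```

play_rows(
  steps=[-0.79, -0.71, -0.1, 0, 0, 0.3, 1, -0.79, -0.71, -0.1, 0, 0, 0.3, 1, -0.79, -0.71, -0.1, 0, 0, 0.3, 1, -0.79, -0.71, -0.1, 0, 0, 0.3, 1, -0.79, -0.71, -0.1, 0, 0, 0.3, 1, -0.79, -0.71, -0.1, 0, 0, 0.3, 1, -0.79, -0.71, -0.1, 0, 0, 0.3, 1],
  grip_force=40,
)

```text
time_s: 0.8
ee_pos: [0.2508, 0.3292, 0.2512]
orientation: [-1.782, -2.587, 0.0]
wrist_force: [-0.4, 1.2, -0.7]
width: 1.004
finger_force: 0.0
```

```bash
python3 - <<'E'
from h import *
rel([.33,.13,.25],RG); rel(TOP+.1*A,RG)
E
```

```text
at [0.2508 0.3292 0.2512] t 0.8 F [-0.4  1.2 -0.7] w 1.004 share [-1.072  0.015  0.006] [-0.083  0.152  0.309]
at [0.2508 0.3292 0.2512] t 0.8 F [-0.4  1.2 -0.7] w 1.004 share [-2.214  0.068  0.257] [-0.083  0.152  0.309]
```

play_rows(
  steps=[-1, 0.02, 0.05, 0, 0, 0.2, 1, -1, 0.02, 0.05, 0, 0, 0.2, 1, -1, 0.02, 0.05, 0, 0, 0.2, 1, -1, 0.02, 0.05, 0, 0, 0.2, 1, -1, 0.02, 0.05, 0, 0, 0.2, 1, -1, 0.02, 0.05, 0, 0, 0.2, 1, -1, 0.02, 0.05, 0, 0, 0.2, 1],
)

```text
time_s: 1.5
ee_pos: [0.3263, 0.1456, 0.2412]
orientation: [-2.486, -1.919, 0.0]
wrist_force: [-1.3, -1.0, 0.3]
width: 0.998
finger_force: 0.0
```

```bash
python3 - <<'E'
from h import *
rel(TOP+.1*A,RG)
E
```

```text
at [0.3263 0.1456 0.2412] t 1.5 F [-1.3 -1.   0.3] w 0.998 share [-0.97   0.745  0.206] [-0.031  0.165  0.117]
```

play_rows(
  steps=[-0.97, 0.745, 0.206, -0.031, 0.165, 0.117, 1, -0.97, 0.745, 0.206, -0.031, 0.165, 0.117, 1, -0.97, 0.745, 0.206, -0.031, 0.165, 0.117, 1, -0.97, 0.745, 0.206, -0.031, 0.165, 0.117, 1, -0.97, 0.745, 0.206, -0.031, 0.165, 0.117, 1, -0.97, 0.745, 0.206, -0.031, 0.165, 0.117, 1, -0.97, 0.745, 0.206, -0.031, 0.165, 0.117, 1, -0.97, 0.745, 0.206, -0.031, 0.165, 0.117, 1],
)

```text
time_s: 2.3
ee_pos: [0.4215, -0.0802, 0.1993]
orientation: [-2.52, -1.276, -0.674]
wrist_force: [0.5, 1.1, 0.1]
width: 1.001
finger_force: 0.0
```

```bash
python3 - <<'E'
from h import *
rel(TOP+.1*A,RG); rel(TOP-.048*A,RG)
c=shot('wrist','w1.png'); print('top end expected at',proj(c,TOP),'low',proj(c,TOP-.08*A))
E
```

```text
at [ 0.4215 -0.0802  0.1993] t 2.3 F [0.5 1.1 0.1] w 1.001 share [ 0.002 -0.002 -0.002] [-0.001 -0.    -0.001]
at [ 0.4215 -0.0802  0.1993] t 2.3 F [0.5 1.1 0.1] w 1.001 share [ 0.002 -0.     0.738] [-0.001 -0.    -0.001]
top end expected at [276.43533996 213.64763128] low [276.75413111 193.42806747]
```

View pics/w1.png

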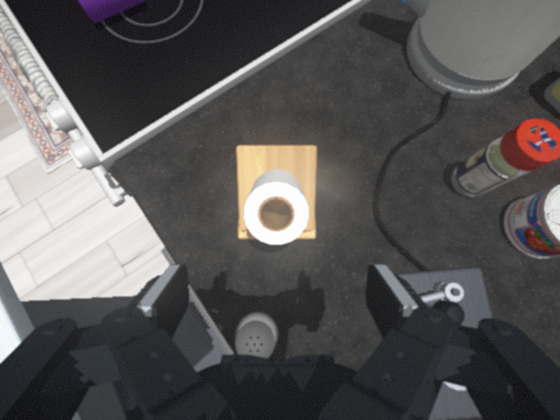

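The wrist view has the roll's ring at (276,212) against a prediction of (276,214), and the stand's edges are square to the tool. The grasp line checks out, so I'm going in.

play_rows(
  steps=[0, 0, 0.2, 0, 0, 0, 1, 0, 0, 0.4, 0, 0, 0, 1, 0, 0, 0.5, 0, 0, 0, 1, 0, 0, 0.6, 0, 0, 0, 1, 0, 0, 0.67, 0, 0, 0, 1, 0, 0, 0.72, 0, 0, 0, 1, 0, 0, 0.74, 0, 0, 0, 1, 0, 0, 0.74, 0, 0, 0, 1],
)

```text
time_s: 3.15
ee_pos: [0.4649, -0.0193, 0.0722]
orientation: [-2.52, -1.279, -0.676]
wrist_force: [-0.7, -0.1, 0.3]
width: 1.003
finger_force: 0.0
```

play_rows(
  steps=[0, 0, 0, 0, 0, 0, 0.2, 0, 0, 0, 0, 0, 0, 0.0, 0, 0, 0, 0, 0, 0, -0.3, 0, 0, 0, 0, 0, 0, -0.6, 0, 0, 0, 0, 0, 0, -1, 0, 0, 0, 0, 0, 0, -1, 0, 0, 0, 0, 0, 0, -1, 0, 0, 0, 0, 0, 0, -1],
  grip_force=40,
)

```text
time_s: 3.95
ee_pos: [0.4652, -0.0211, 0.073]
orientation: [-2.522, -1.275, -0.678]
wrist_force: [-3.1, 0.0, 6.2]
width: 0.658
finger_force: 41.5
```

play_rows(
  steps=[0, 0, -0.04, 0, 0, 0, -1, 0, 0, -0.1, 0, 0, 0, -1, 0, 0, -0.18, 0, 0, 0, -1, 0, 0, -0.26, 0, 0, 0, -1, 0, 0, -0.36, 0, 0, 0, -1, 0, 0, -0.5, 0, 0, 0, -1, 0, 0, -0.6, 0, 0, 0, -1, 0, 0, -0.6, 0, 0, 0, -1],
)

```text
time_s: 4.75
ee_pos: [0.4302, -0.071, 0.1784]
orientation: [-2.526, -1.276, -0.68]
wrist_force: [-0.6, -0.2, -1.2]
width: 0.656
finger_force: 43.1
```

```bash
python3 - <<'E'
from h import *
S=np.array([.522,-.265]); rel([.46,-.16,.24],RD); rel([*S,.2],RD)
E
```

```text
at [ 0.4302 -0.071   0.1784] t 4.75 F [-0.6 -0.2 -1.2] w 0.656 share [-0.08   0.385 -0.401] [ 0.001 -0.167 -0.001]
at [ 0.4302 -0.071   0.1784] t 4.75 F [-0.6 -0.2 -1.2] w 0.656 share [-0.387  0.946 -0.345] [ 0.001 -0.167 -0.001]
```

play_rows(
  steps=[-0.08, 0.385, -0.4, 0, -0.167, 0, -1, -0.08, 0.385, -0.4, 0, -0.167, 0, -1, -0.08, 0.385, -0.4, 0, -0.167, 0, -1, -0.08, 0.385, -0.4, 0, -0.167, 0, -1, -0.08, 0.385, -0.4, 0, -0.167, 0, -1, -0.08, 0.385, -0.4, 0, -0.167, 0, -1],
)

```text
time_s: 5.35
ee_pos: [0.4596, -0.1576, 0.2358]
orientation: [-2.8, -1.419, 0.001]
wrist_force: [-0.2, 0.5, -1.2]
width: 0.654
finger_force: 43.3
```

```bash
python3 - <<'E'
from h import *
S=np.array([.522,-.265]); rel([*S,.21],RD)
E
```

```text
at [ 0.4596 -0.1576  0.2358] t 5.35 F [-0.2  0.5 -1.2] w 0.654 share [-0.249  0.57   0.127] [-0.001 -0.    -0.   ]
```

play_rows(
  steps=[-0.1, 0.2, 0.05, 0, 0, 0, -1, -0.2, 0.4, 0.1, 0, 0, 0, -1, -0.249, 0.57, 0.127, 0, 0, 0, -1, -0.249, 0.57, 0.127, 0, 0, 0, -1, -0.249, 0.57, 0.127, 0, 0, 0, -1, -0.249, 0.57, 0.127, 0, 0, 0, -1, -0.249, 0.57, 0.127, 0, 0, 0, -1],
)

```text
time_s: 6.05
ee_pos: [0.5214, -0.2652, 0.2122]
orientation: [-2.802, -1.419, -0.0]
wrist_force: [0.1, 0.1, -1.5]
width: 0.655
finger_force: 43.5
```

```bash
python3 - <<'E'
from h import *
rel([.522,-.265,.2],RD)
a=shot('side','s1.png');b=shot('top','t1.png');w=shot('wrist','w2.png')
f=cv2.resize(a['color'][110:230,225:365],None,fx=4,fy=4,interpolation=cv2.INTER_CUBIC)
g=cv2.resize(b['color'][170:270,290:375],None,fx=4,fy=4,interpolation=cv2.INTER_CUBIC)
g=cv2.copyMakeBorder(g,0,f.shape[0]-g.shape[0],0,800-560-g.shape[1] if g.shape[1]<240 else 0,cv2.BORDER_CONSTANT)
g=cv2.resize(g,(240,int(g.shape[0]*240/g.shape[1])))[:480];g=cv2.copyMakeBorder(g,0,480-g.shape[0],0,0,cv2.BORDER_CONSTANT)
cv2.imwrite('pics/c1.png',np.hstack([f,g])[:,:,::-1])
E
```

```text
at [ 0.5214 -0.2652  0.2122] t 6.05 F [ 0.1  0.1 -1.5] w 0.655 share [0.003 0.002 0.061] [-0.    -0.    -0.001]
```

View pics/c1.png

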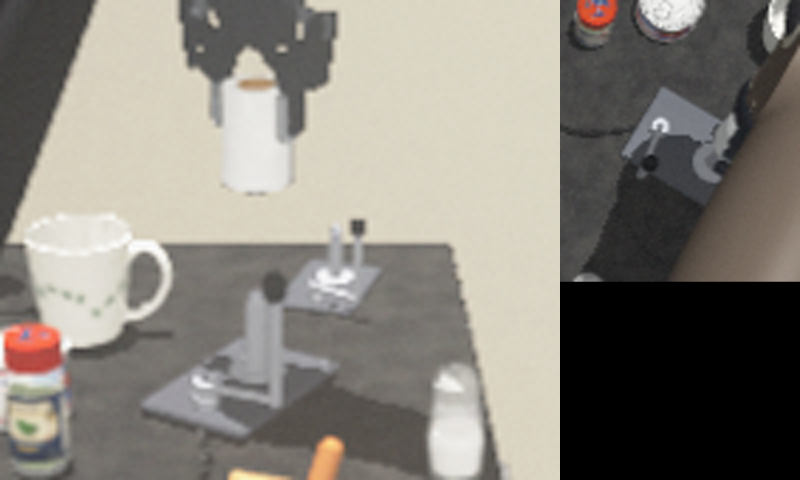

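```bash
python3 - <<'E'
from h import *
a=load('s1.png');im=cv2.resize(a['color'][110:230,225:365],None,fx=4,fy=4,interpolation=cv2.INTER_CUBIC)
g=im.astype(int)
for v in range(145,180,8):
    x=np.where((g[v,200:320].min(1)>200)&(np.ptp(g[v,200:320],axis=1)<14))[0]+200; print(v,x.min(),x.max(),(x.min()+x.max())/2)
pr=lambda p:(proj(a,p)-[225,110]+.375)*4
p=np.array([.5214,-.2652,0])
for z in(.18,.2,.22,.26):print(z,pr(p+[0,0,z]))
print('front bottom rim',pr([.5214,-.2372,.18]))
h=cv2.cvtColor(im,cv2.COLOR_RGB2HSV)
for v in range(292,350,8): print(v,im[v,236:272:3].mean(1).round().astype(int) if 0 else im[v,236:290:3,1])
for z in(.014,.05,.083): print(z,pr([.522,-.265,z]))
w=load('w2.png'); cv2.imwrite('pics/w2.png',w['color'][:,:,::-1])
E
```

```text
145 223 287 255.0
153 222 288 255.0
161 222 288 255.0
169 222 288 255.0
177 222 288 255.0
0.18 [256.40520073 176.37067786]
0.2 [256.24603925 152.18277247]
0.22 [256.0847847  127.67678254]
0.26 [255.75582907  77.68511668]
front bottom rim [255.80557265 188.84788959]
292 [118 119 120 120 132 149 160 163 149 115  83  81  80  81  81  77  99 132]
300 [115 116 121 130 148 167 178 178 172 154 125  95  88  89  94 111 136 157]
308 [115 117 124 139 159 170 170 170 170 165 157 157 161 167 164 147 119 108]
316 [118 117 122 140 158 169 170 169 170 166 160 157 162 168 165 150 126 113]
324 [119 119 124 141 158 169 170 170 168 162 156 158 164 170 164 146 119 108]
332 [114 112 119 139 159 169 170 170 166 161 158 157 164 170 165 146 124 113]
340 [140 149 152 155 161 167 171 170 168 162 157 157 163 169 165 145 121 110]
348 [164 160 155 153 159 166 169 167 166 162 156 158 163 167 165 156 141 126]
0.014 [256.92404771 365.73752743]
0.05 [256.65672632 326.35138623]
0.083 [256.406362   289.46363454]
```

play_rows(
  steps=[0, 0, 0.1, 0, 0, 0, -1, 0, 0, 0.2, 0, 0, 0, -1, 0, 0, 0.3, 0, 0, 0, -1, 0, 0, 0.38, 0, 0, 0, -1, 0, 0, 0.42, 0, 0, 0, -1, 0, 0, 0.42, 0, 0, 0, -1],
)

```text
time_s: 6.8
ee_pos: [0.5213, -0.2652, 0.1267]
orientation: [-2.801, -1.418, 0.003]
wrist_force: [0.2, -0.5, -0.5]
width: 0.655
finger_force: 43.5
```

```bash
python3 - <<'E'
from h import *
rel([.5215,-.265,.046],RD)
a=shot('side','s2.png');w=shot('wrist','w3.png')
f=cv2.resize(a['color'][120:240,225:365],None,fx=4,fy=4,interpolation=cv2.INTER_CUBIC)
g=cv2.resize(w['color'],(240,180),interpolation=cv2.INTER_AREA);g=cv2.copyMakeBorder(g,0,300,0,0,cv2.BORDER_CONSTANT)
cv2.imwrite('pics/c2.png',np.hstack([f,g])[:,:,::-1])
E
```

```text
at [ 0.5213 -0.2652  0.1267] t 6.8 F [ 0.2 -0.5 -0.5] w 0.655 share [0.002 0.001 0.403] [-0.001  0.    -0.001]
```

View pics/c2.png

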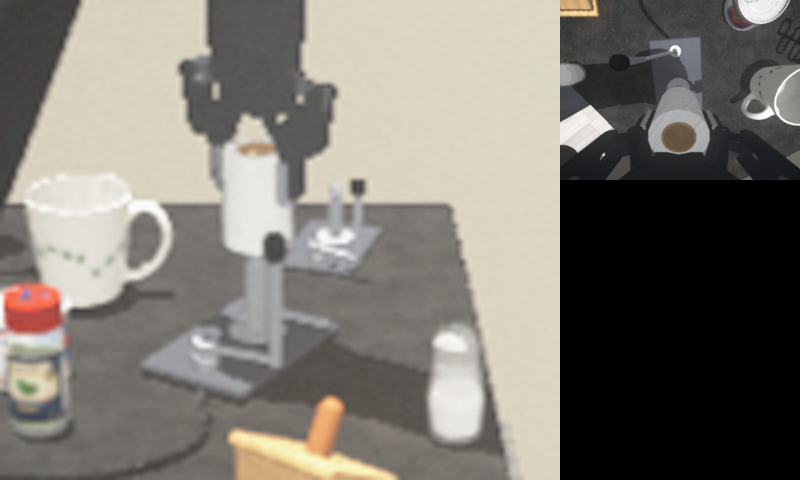

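The roll hangs straight above the spindle: roll axis at column ~258, spindle at ~257. I'll lower it slowly and watch the force.

play_rows(
  steps=[0, 0, 0.02, 0, 0, 0, -1, 0, 0, 0.04, 0, 0, 0, -1, 0, 0, 0.06, 0, 0, 0, -1, 0, 0, 0.08, 0, 0, 0, -1, 0, 0, 0.1, 0, 0, 0, -1, 0, 0, 0.12, 0, 0, 0, -1, 0, 0, 0.14, 0, 0, 0, -1, 0, 0, 0.16, 0, 0, 0, -1],
)

```text
time_s: 7.7
ee_pos: [0.5218, -0.2658, 0.0951]
orientation: [-2.802, -1.418, 0.001]
wrist_force: [0.1, 0.6, -2.0]
width: 0.657
finger_force: 43.5
```

play_rows(
  steps=[0, 0, 0.02, 0, 0, 0, -1, 0, 0, 0.04, 0, 0, 0, -1, 0, 0, 0.06, 0, 0, 0, -1, 0, 0, 0.08, 0, 0, 0, -1, 0, 0, 0.1, 0, 0, 0, -1, 0, 0, 0.12, 0, 0, 0, -1, 0, 0, 0.14, 0, 0, 0, -1, 0, 0, 0.15, 0, 0, 0, -1],
)

```text
time_s: 8.5
ee_pos: [0.5216, -0.2657, 0.0649]
orientation: [-2.802, -1.418, 0.002]
wrist_force: [0.0, -0.1, -0.7]
width: 0.656
finger_force: 43.5
```

play_rows(
  steps=[0, 0, 0.02, 0, 0, 0, -1, 0, 0, 0.04, 0, 0, 0, -1, 0, 0, 0.055, 0, 0, 0, -1, 0, 0, 0.065, 0, 0, 0, -1, 0, 0, 0.075, 0, 0, 0, -1, 0, 0, 0.08, 0, 0, 0, -1, 0, 0, 0.08, 0, 0, 0, -1],
)

```text
time_s: 9.2
ee_pos: [0.5219, -0.2658, 0.0496]
orientation: [-2.802, -1.418, 0.001]
wrist_force: [-0.1, 0.4, -0.6]
width: 0.651
finger_force: 43.6
```

play_rows(
  steps=[0, 0, 0.005, 0, 0, 0, -1, 0, 0, 0.01, 0, 0, 0, -1, 0, 0, 0.01, 0, 0, 0, -1],
)

```text
time_s: 9.5
ee_pos: [0.5219, -0.2659, 0.0495]
orientation: [2.803, 1.419, 0.0]
wrist_force: [-4.7, 2.3, 12.7]
width: 0.659
finger_force: 44.5
```

```bash
python3 - <<'E'
from h import *
rel([.5215,-.265,.046],RD)
a=shot('side','s3.png')
cv2.imwrite('pics/c3.png',cv2.resize(a['color'][150:240,245:350],None,fx=6,fy=6,interpolation=cv2.INTER_CUBIC)[:,:,::-1])
pr=lambda p:(proj(a,p)-[245,150]+.417)*6
for z in(.014,.018):print(z,'front bottom',pr([.5219,-.2378,z]),'top back rim',pr([.5219,-.2938,z+.08]),'top front',pr([.5219,-.2378,z+.08]))
E
```

```text
at [ 0.5219 -0.2659  0.0495] t 9.5 F [-4.7  2.3 12.7] w 0.659 share [ 0.002 -0.004  0.018] [ 0.     0.    -0.001]
0.014 front bottom [265.00660742 330.78930721] top back rim [265.78767211 155.04600495] top front [264.07159684 195.98144686]
0.018 front bottom [264.96097052 324.20947579] top back rim [265.74341477 148.30679514] top front [264.0235838  189.05902678]
```

View pics/c3.png

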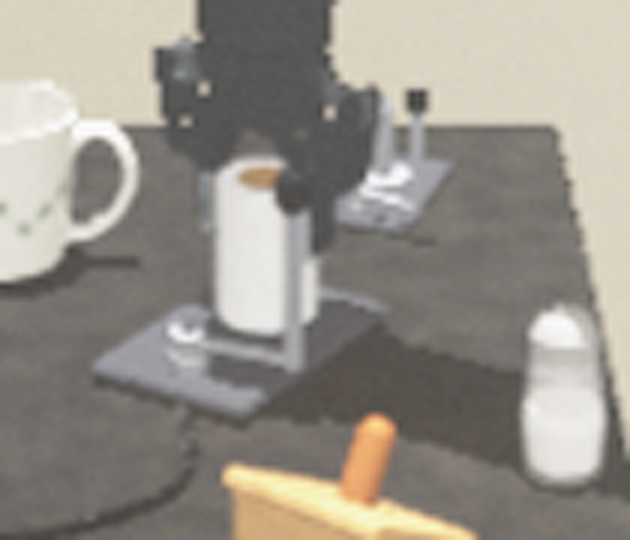

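The roll's front bottom rim is at row ~332 and its top back rim at ~156. That matches the seated prediction (331/155), so it's fully down. I'm releasing gently.

play_rows(
  steps=[0, 0, -0.005, 0, 0, 0, -1, 0, 0, -0.008, 0, 0, 0, 0.34, 0, 0, -0.008, 0, 0, 0, 0.4, 0, 0, -0.008, 0, 0, 0, 0.6, 0, 0, -0.008, 0, 0, 0, 0.8, 0, 0, -0.008, 0, 0, 0, 0.8, 0, 0, -0.008, 0, 0, 0, 0.8],
)

```text
time_s: 10.25
ee_pos: [0.5218, -0.2659, 0.049]
orientation: [-2.802, -1.418, 0.001]
wrist_force: [0.5, 0.4, -0.1]
width: 0.898
finger_force: 0.0
```

play_rows(
  steps=[0, 0, -0.03, 0, 0, 0, 0.8, 0, 0, -0.1, 0, 0, 0, 0.8, 0, 0, -0.2, 0, 0, 0, 0.8, 0, 0, -0.35, 0, 0, 0, 0.8, 0, 0, -0.55, 0, 0, 0, 0.8, 0, 0, -0.75, 0, 0, 0, 0.8, 0, 0, -0.8, 0, 0, 0, 0.8, 0, 0, -0.8, 0, 0, 0, 0.8],
)

```text
time_s: 11.05
ee_pos: [0.5231, -0.2664, 0.2123]
orientation: [2.8, 1.417, 0.004]
wrist_force: [-0.5, 0.1, -0.5]
width: 0.905
finger_force: 0.0
```

```bash
cat >> h.py <<'E'
PIV=np.array([.5619,-.2009])
def kn(deg): return PIV+.06*np.array([np.cos(np.radians(deg)),np.sin(np.radians(deg))])
RK=frame([0,0,-1],[.09,-1,0])
E
python3 - <<'E'
from h import *
c=shot('wrist','w4.png')
# knob: darkest blob near prediction in wrist + top view
t=shot('top','t2.png')
print(proj(c,[.506,-.1765,.135]),proj(t,[.506,-.1765,.135]))
cv2.imwrite('pics/c4.png',np.vstack([np.pad(cv2.resize(t['color'][195:255,290:360],None,fx=3,fy=3,interpolation=cv2.INTER_CUBIC),((0,0),(0,350),(0,0))),c['color']])[:,:,::-1])
print(kn(156.6)); rel([.506,-.1765,.2],RK)
E
```

```text
[181.49290311 138.43758767] [321.27572878 227.02858809]
[ 0.50683472 -0.17707113]
at [ 0.5217 -0.2658  0.2085] t 11.15 F [ 0.1 -0.5 -0.4] w 0.899 share [ 0.313 -0.328  0.043] [-0.    0.    0.27]
```

View pics/c4.png

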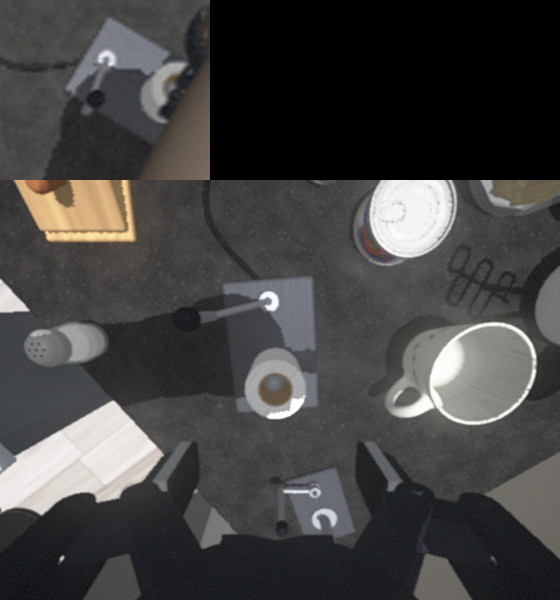

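```bash
python3 - <<'E'
from h import *
c=load('w4.png');t=load('t2.png')
print('roll top',proj(c,[.522,-.2655,.094]),'pivot',proj(c,[.5619,-.2009,.031]))
g=cv2.cvtColor(c['color'],cv2.COLOR_RGB2GRAY)
print(g[138,165:215:2]); print(g[118:160:2,187])
def blob(c,u,v,n,th):
    g=cv2.cvtColor(c['color'],cv2.COLOR_RGB2GRAY);m=(g<th).astype(np.uint8);k,l,s,ce=cv2.connectedComponentsWithStats(m)
    for i in range(1,k):
        if np.hypot(*(ce[i]-[u,v]))<n and s[i,4]>4: print(th,s[i],ce[i].round(1), plane(c,*ce[i],.131).round(4))
for th in(15,22,30):blob(c,187,138,12,th);blob(t,321.6,227.6,6,th)
E
```

```text
roll top [274.37195312 208.20968243] pivot [268.58060892 121.30162853]
[41 43 36 37 29 22 32 28 35 28 32 32 29 32 30 30 24 29 67 84 80 83 86 82
 85]
[59 59 59 58 53 29 30 37 32 32 32 29 26 30 35 26 30 38 33 40 39]
30 [173 128  27  23 241] [187.5 140. ] [ 0.5077 -0.1793  0.131 ]
```

In the wrist view the knob is at (187,138), and the roll sits centred on the spindle with its top at (275,205). The combined knob estimate is (0.507, -0.178). I'll move above it with the fingers at about 32 mm, closing line along the tangent.

play_rows(
  steps=[0.32, -0.32, 0.03, 0, 0, 0.27, -0.25, 0.32, -0.32, 0.03, 0, 0, 0.27, -0.25, 0.32, -0.32, 0.03, 0, 0, 0.27, -0.25, 0.32, -0.32, 0.03, 0, 0, 0.27, -0.25, 0.32, -0.32, 0.03, 0, 0, 0.27, -0.25, 0.32, -0.32, 0.03, 0, 0, 0.27, -0.25, 0.32, -0.32, 0.03, 0, 0, 0.27, -0.25, 0.32, -0.32, 0.03, 0, 0, 0.27, -0.25],
)

```text
time_s: 11.95
ee_pos: [0.5076, -0.1762, 0.2017]
orientation: [-3.137, -0.143, 0.005]
wrist_force: [-0.9, -0.1, -0.4]
width: 0.376
finger_force: 0.0
```

```bash
python3 - <<'E'
from h import *
d,_=rel([.507,-.178,.11],RK)
c=manip.camera('wrist'); print(proj(c,[.507,-.178,.135]))
g=cv2.cvtColor(c['color'],cv2.COLOR_RGB2GRAY)
u,v=proj(c,[.507,-.178,.135]); cv2.imwrite('pics/c5.png',c['color'][:,:,::-1])
E
```

```text
at [ 0.5076 -0.1762  0.2017] t 11.95 F [-0.9 -0.1 -0.4] w 0.376 share [-0.003  0.009  0.459] [-0.001  0.001  0.   ]
[278.14933206 228.03971495]
```

View pics/c5.png

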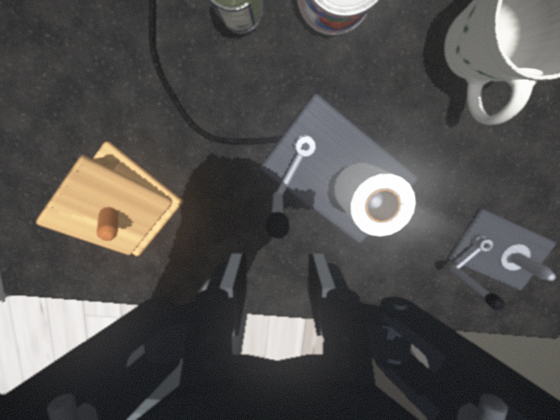

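The wrist view shows the knob at (278,224) against a prediction of (278,228), centred between the fingers. Next I'll lower around it.

play_rows(
  steps=[0, 0.005, 0.15, 0, 0, 0, -0.25, 0.005, 0.01, 0.3, 0, 0, 0, -0.25, 0.005, 0.01, 0.36, 0, 0, 0, -0.25, 0.005, 0.01, 0.42, 0, 0, 0, -0.25, 0.005, 0.01, 0.46, 0, 0, 0, -0.25, 0.005, 0.01, 0.46, 0, 0, 0, -0.25],
)

```text
time_s: 12.6
ee_pos: [0.5091, -0.1782, 0.1106]
orientation: [-3.138, -0.14, 0.003]
wrist_force: [-0.0, 1.2, 0.2]
width: 0.372
finger_force: 0.0
```

```bash
python3 - <<'E'
from h import *
for d in(165,175,185,195,205,213,217,222): print(d); rel([*kn(d),.11])
E
```

```text
165
at [ 0.5091 -0.1782  0.1106] t 12.6 F [-0.   1.2  0.2] w 0.372 share [-0.029  0.033  0.003] [0. 0. 0.]
175
at [ 0.5091 -0.1782  0.1106] t 12.6 F [-0.   1.2  0.2] w 0.372 share [-0.043  0.084  0.003] [0. 0. 0.]
185
at [ 0.5091 -0.1782  0.1106] t 12.6 F [-0.   1.2  0.2] w 0.372 share [-0.047  0.136  0.003] [0. 0. 0.]
195
at [ 0.5091 -0.1782  0.1106] t 12.6 F [-0.   1.2  0.2] w 0.372 share [-0.043  0.188  0.003] [0. 0. 0.]
205
at [ 0.5091 -0.1782  0.1106] t 12.6 F [-0.   1.2  0.2] w 0.372 share [-0.029  0.239  0.003] [0. 0. 0.]
213
at [ 0.5091 -0.1782  0.1106] t 12.6 F [-0.   1.2  0.2] w 0.372 share [-0.013  0.277  0.003] [0. 0. 0.]
217
at [ 0.5091 -0.1782  0.1106] t 12.6 F [-0.   1.2  0.2] w 0.372 share [-0.002  0.295  0.003] [0. 0. 0.]
222
at [ 0.5091 -0.1782  0.1106] t 12.6 F [-0.   1.2  0.2] w 0.372 share [0.013 0.317 0.003] [0. 0. 0.]
```

play_rows(
  steps=[-0.029, 0.033, 0, 0, 0, 0, -0.25, -0.043, 0.07, 0, 0, 0, 0, -0.25, -0.045, 0.105, 0, 0, 0, 0, -0.25, -0.047, 0.14, 0, 0, 0, 0, -0.25, -0.045, 0.175, 0, 0, 0, 0, -0.25, -0.04, 0.21, 0, 0, 0, 0, -0.25, -0.029, 0.24, 0, 0, 0, 0, -0.25, -0.018, 0.27, 0, 0, 0, 0, -0.25],
)

```text
time_s: 13.4
ee_pos: [0.5109, -0.233, 0.111]
orientation: [-3.138, -0.139, 0.002]
wrist_force: [-0.5, 0.8, -0.2]
width: 0.375
finger_force: 0.3
```

play_rows(
  steps=[0.002, 0.005, 0, 0, 0, 0, -0.25, 0.004, 0.01, 0, 0, 0, 0, -0.25, 0.006, 0.015, 0, 0, 0, 0, -0.25, 0.008, 0.02, 0, 0, 0, 0, -0.25],
)

```text
time_s: 13.8
ee_pos: [0.5125, -0.2361, 0.1111]
orientation: [-3.138, -0.14, 0.002]
wrist_force: [-0.8, -0.2, 0.2]
width: 0.375
finger_force: 0.3
```

play_rows(
  steps=[0.003, 0.005, 0, 0, 0, 0, -0.25, 0.005, 0.01, 0, 0, 0, 0, -0.25, 0.006, 0.015, 0, 0, 0, 0, -0.25, 0.006, 0.015, 0, 0, 0, 0, -0.25],
)

```text
time_s: 14.2
ee_pos: [0.5142, -0.2392, 0.1112]
orientation: [-3.138, -0.139, 0.001]
wrist_force: [0.8, -0.3, -0.7]
width: 0.375
finger_force: 0.2
```

play_rows(
  steps=[0.002, 0.005, 0, 0, 0, 0, -0.25, 0.002, 0.01, 0, 0, 0, 0, -0.25, 0.002, 0.01, 0, 0, 0, 0, -0.25],
)

```text
time_s: 14.5
ee_pos: [0.5148, -0.241, 0.1112]
orientation: [-3.138, -0.14, 0.001]
wrist_force: [0.6, 1.2, 0.5]
width: 0.376
finger_force: 0.6
```

play_rows(
  steps=[0.001, 0.005, 0, 0, 0, 0, -0.25, 0.001, 0.01, 0, 0, 0, 0, -0.25, 0.001, 0.01, 0, 0, 0, 0, -0.25],
)

```text
time_s: 14.8
ee_pos: [0.515, -0.2417, 0.1111]
orientation: [-3.135, -0.14, 0.001]
wrist_force: [1.0, 6.9, 0.4]
width: 0.378
finger_force: 3.3
```

```bash
python3 - <<'E'
from h import *
c=shot('side','s6.png');w=shot('wrist','w6.png')
g=cv2.resize(w['color'][170:310,180:400],(560,356),interpolation=cv2.INTER_CUBIC)
f=cv2.resize(c['color'][170:222,255:325],(320,238),interpolation=cv2.INTER_CUBIC)
o=np.zeros((594,560,3),np.uint8);o[:356]=g;o[356:,:320]=f
cv2.imwrite('pics/c6.png',o[:,:,::-1]); rel([*kn(213),.11])
E
```

```text
at [ 0.515  -0.2417  0.1111] t 14.9 F [1.3 6.9 0.5] w 0.376 share [-0.013 -0.042  0.006] [0. 0. 0.]
```

View pics/c6.png

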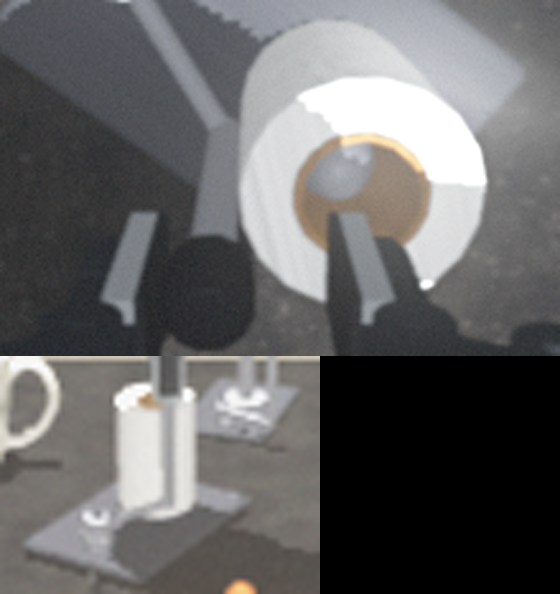

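The rod now lies against the roll's side: the arm met firm resistance at 6.9 N, at the predicted contact angle. I'll back off within the finger gap, rise clear and hand in.

play_rows(
  steps=[0, -0.01, 0, 0, 0, 0, -0.25, 0, -0.02, 0, 0, 0, 0, -0.25, 0, -0.03, 0, 0, 0, 0, -0.25, 0, -0.03, -0.05, 0, 0, 0, -0.25, 0, -0.03, -0.15, 0, 0, 0, -0.25, 0, -0.03, -0.35, 0, 0, 0, -0.25, 0, -0.03, -0.55, 0, 0, 0, -0.25, 0, -0.03, -0.6, 0, 0, 0, -0.25],
)

```text
time_s: 15.7
ee_pos: [0.5159, -0.238, 0.2368]
orientation: [3.135, 0.139, 0.009]
wrist_force: [0.5, 0.2, 0.7]
width: 0.376
finger_force: 0.0
```

```bash
python3 - <<'E'
from h import *
rel([.51,-.23,.25])
c=shot('side','s7.png');w=shot('wrist','w7.png')
o=np.zeros((600,560,3),np.uint8);o[:420]=w['color'];o[420:,:240]=cv2.resize(c['color'][165:225,250:330],(240,180),interpolation=cv2.INTER_CUBIC)
cv2.imwrite('pics/c7.png',o[:,:,::-1])
print('knob pred',proj(w,[*kn(213),.135]),'roll top',proj(w,[.522,-.2655,.094]))
E
```

```text
at [ 0.5159 -0.238   0.2368] t 15.7 F [0.5 0.2 0.7] w 0.376 share [-0.026 -0.042 -0.066] [0. 0. 0.]
knob pred [269.74965754 219.28752987] roll top [304.11965709 199.63422574]
```

View pics/c7.png

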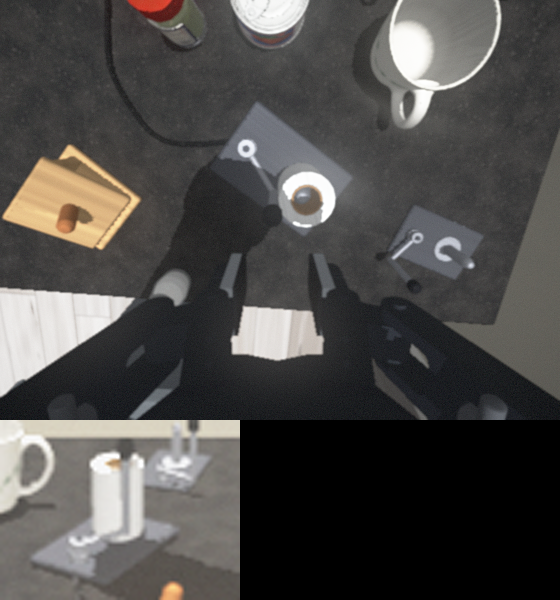

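The final view has the knob at (271,214) beside the roll top at (307,196). That spacing matches the predicted contact, the bystanders haven't moved, and the gripper is clear.

```bash
python3 -c "
from bench import manip
print(manip.close_job())"
```

```text
the job is handed in; nothing more can be done
None
```

The job is handed in: the label roll sits fully down on the dispenser's spindle, the tension arm's rod rests against its side, and the other things on the counter stand where they were, though no verdict came back.

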